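# Press and turn a cock's tapered key home

### The arm

A 6-joint arm with a two-finger parallel gripper is mounted at the origin on a cart in front of the work surface, level with it; the furniture and walls round the work are solid. World frame = base frame: x ahead of the robot, y to its left, z up, the work surface at z = 0. Lengths are in m, angles in rad, forces in N, time in s.
With the tool pointing down it reaches from about 0.425 to 0.95 m from the base axis. Payload 3.5 kg.
Tool frame: the origin (TCP) lies on the mounting face of the last link; the fingertips stand 173 mm ahead of it and the grasp point (between the pads) lies 155 mm ahead of it; z points along the fingers, y is the line along which they close (so a half turn about z gives the same grasp; the last joint's range is limited). The gripper opens to 85 mm and grips with 20 to 120 N. Pads are 22 mm wide; open, the fingers measure 114 mm over their backs; the gripper's body (76 mm by 85 mm) begins 54 mm behind the grasp point. The pads swing forward as they close: fully open they stand 13 mm farther back than shut.
Start: joints at [-1.491, 0.286, 1.577, -0, 1.279, -0.15], TCP at [0.154, -0.657, 0.405] pointing down, gripper open.
Joint ranges: [-2.77, 2.77], [-0.9, 2.22], [0.21, 2.48], [-1.53, 4.67], [0.24, 2.81], [-2.84, 2.84]. Speed limits (rad/s): [2.79, 2.79, 3.14, 3.14, 3.14, 3.14].

### API

Orientations are given as a rotation vector (axis times angle).
In Python, from cell import robot gives the robot as it stands.
- The arm moves only by the tool step_arm, never from a script. Its argument "moves" is a list of rows, each a list of 5 numbers: the closure, from 0 (fully open) to 1 (shut), then the shift along the tool's x, y, z in cm, then the turn about the tool's z in degrees. A call has 1 to 20 rows; each row shifts and turns the commanded pose from where the row before left it, along the tool's axes as they then stand; what a row does not reach is not made up. A row lasts 1/10 s, in which the tool goes at most 50 mm and 8.59 degrees, less where a joint would pass 70% of its speed; a pose out of reach is approached as far as the arm can. A call is refused whole if a number of a shift passes 5 or a number of a turn 8.59, either way. A call with a gripper value outside its range is refused whole. The fingers move at their own pace and stop on an object; "newtons" is the grip in N (left out, the last holds). Time passes only in rows, so rows that do not move let the fingers close. It gives the time, the measured TCP pose, the force, the opening and the grip force at its end, in the units of the state.
- robot.get_obs(): the state, without advancing time (a new reading comes with each control period).
- robot.snapshot(name): name is "scene" or "top" or "wrist"; returns the picture (480x640x3 uint8, red, green, blue); there is no depth.
- robot.camera_info(name): a dict with "mtx" (3x3 intrinsics, pixels), "extrinsics" (4x4, takes a point from camera to world coordinates). Camera axes: x right, y up, looking along -z (the intrinsics and any distortion apply to the point x, -y, -z); pixel columns grow to the right and rows downward; lengths in m; the calibration is good to about 2 mm. A picture is of the moment at which its call begins: read the wrist's pose just before it. camera_info takes no time and is no camera call; for the wrist camera it gives the pose at the moment of the call.
- robot.close_job(): hands the job in; it is judged then, once.
The state is a dict: "time": time; "qpos": joint angles; "dq": joint speeds; "tau": joint torques, N m; "ee_pos": TCP position; "ee_rot": TCP orientation; "force": force on the tool from outside, world axes, zero at the start; "ft_torque": the same for the moment, N m; "gripper_width": finger opening in m; "grasp_force": force on a finger pad.
Only numpy, scipy, OpenCV 4.12 (cv2) and the standard library are available. Lean on these libraries where they do the work, as an engineer would, in place of code of your own. Each camera call takes 0.05 s, during which the arm holds its last target. There are 200 camera calls.

### The job

Take the tapered key of the gas cock out of its blue rest and lower it into the brass barrel with its handle lying over the white marks. Then press it down with about 14 N, never more than 20 N, and under that steady pressure turn it clockwise (seen from above) until its handle lies over the red marks, so that it works itself home, wedges tight and stays down against the lift spring when you let go. Leave the glassware and bottles where they stand.

Things in the scene. Friction and masses are not known exactly. Their poses are not given: they have to be found in the camera images.
- key: Loose brass key, 84 mm tall, 80 g. Origin: centre of the tip's end face; z up along the key, x along its handle. Taper from the tip (15 mm across) to 36 mm above it (24 mm across), 7 deg half angle; flange 36 mm across at 40 to 44 mm; handle above. A half turn looks and counts the same.
- key_handle (a point): Middle of the key's handle, 66 mm above the tip on the key's axis. The handle is a black bar 44 mm (key x) by 12 mm (key y) by 36 mm tall, 48 to 84 mm above the tip, with a white line along its top. Grip it across the 12 mm, from above, firmly (40 N or more): turning the key home takes 0.2 to 0.3 N m.
- rest: Blue round holder, fixed, 60 mm across and 50 mm tall, origin at its underside. The key hangs upright in its 25 mm hole by the flange, tip 10 mm above the bench, and lifts straight out.
- base: Fixed grey base plate, 84 x 84 x 7 mm, of the brass cock; origin at the centre of its underside, on the barrel's axis. The barrel on it is 51 mm across with hose tails on either side (y, 55 mm out); its top is 48 mm above the bench and holds the upright tapered hole, mouth 22 mm across.
- red_mark: Two red marks on the barrel's top, either side of the hole, 12 to 27 mm from the axis. Origin: centre of the mouth; x along the marks, z up. The depth of the taper cannot be seen and differs by up to 3 mm either way: the key's tip first touches it about 29 mm below the mouth and must be felt. Pressed to 20 N it sinks 3 mm further but is not tight; turned all the way at 14 N it sinks 5 mm.
- white_mark: Two white marks on the same face, at 70 deg to the red ones: from white to red is 70 deg clockwise seen from above. Same origin as red_mark, x along the white marks, z up.
- barrel (a joint): Sinking of the brass barrel in its rubber mount, 0 at rest, growing downwards: 1 mm (0.001) for every 10 N with which the key is pressed. A lift pin in the hole meets the key's tip about 25 mm below the mouth and pushes it up with 2 to 4 N, so a key that is not wedged rises again.
- beaker: Empty clear beaker, 70 mm across, 89 mm tall, loose bystander; origin at its underside.
- flask: Conical glass flask with cotton plug, 66 mm across, 126 mm tall, loose bystander; origin at its underside.
- ethanol_bottle: Clear bottle with red cap, 62 mm across, 154 mm tall, loose bystander; origin at its underside.
- oil_bottle: Small bottle with black cap, 25 mm across, 66 mm tall, loose bystander; origin at its underside.
- petri_dish: Flat round dish, 88 mm across, 17 mm tall, loose bystander; origin at its underside.

How it is judged:
By the outcome, as a careful person would: the job done as asked, in the order asked, and still so for the second after the job is handed in, with the robot touching nothing.
It also fails if it takes over 59 s, if anything falls off the work surface, if the arm or the gripper's body presses on something with over 40 N, if the wrist force passes 120 N, or if a joint passes its speed limit or range.

## Working session

There is one attempt and no reset: what is moved stays moved. The work goes in short steps, Python scripts to look and compute and a tool call to move; the robot and the scene stay as the last step left them, time stands still between calls to the robot, and variables do not carry over. Pictures are saved under pics/ and viewed, at most 10 in all, crops included, and the job is handed in when it is done.

Besides the shell and the picture viewer there is one more tool, called after ">>>" as name(argument=value, ...) on one line, values as JSON. step_arm: Moves the arm, as the interface text tells. Its arguments: {"type":"object","properties":{"moves":{"type":"array"},"newtons":{"type":"number"}},"required":["moves"]}

```bash
ls; mkdir -p pics; python3 - <<'E'
from cell import robot
import cv2,numpy as np
o=robot.get_obs();print({k:np.round(v,4) for k,v in o.items()})
for n in("scene","top","wrist"):
    im=robot.snapshot(n);cv2.imwrite(f"pics/{n}0.png",im[:,:,::-1]);c=robot.camera_info(n);print(n,np.round(c["mtx"],1).tolist(),np.round(c["extrinsics"],4).tolist(),[k for k in c])
E
```

```text
pics
{'time': np.float64(0.0), 'qpos': array([-1.491 ,  0.2872,  1.5782,  0.    ,  1.2786, -0.15  ]), 'dq': array([ 0.001 ,  0.0007, -0.0016, -0.0007,  0.001 , -0.0002]), 'tau': array([-8.00000e-04, -4.05987e+01, -2.92623e+01, -2.00000e-04,
        5.90000e-03, -0.00000e+00]), 'ee_pos': array([ 0.1538, -0.657 ,  0.4033]), 'ee_rot': array([-3.1185e+00, -3.5990e-01, -1.0000e-04]), 'force': array([ 0.597 , -1.0827, -0.7905]), 'ft_torque': array([ 0.0203, -0.0098,  0.0085]), 'grasp_force': np.float64(0.0), 'gripper_width': np.float64(0.0852)}
scene [[522.4, 0.0, 319.0], [0.0, 522.4, 240.1], [0.0, 0.0, 1.0]] [[-0.8209, 0.3282, -0.4673, -0.0019], [-0.5711, -0.475, 0.6695, 0.7006], [-0.0022, 0.8165, 0.5773, 0.7606], [0.0, 0.0, 0.0, 1.0]] ['mtx', 'extrinsics']
top [[470.9, 0.0, 326.0], [0.0, 470.9, 244.6], [0.0, 0.0, 1.0]] [[0.0224, 0.9841, -0.1761, 0.3498], [-0.9995, 0.0186, -0.0236, -0.0915], [-0.0199, 0.1765, 0.9841, 1.2047], [0.0, 0.0, 0.0, 1.0]] ['mtx', 'extrinsics']
wrist [[376.4, 0.0, 322.5], [0.0, 376.4, 247.9], [0.0, 0.0, 1.0]] [[0.2274, 0.9212, 0.3158, 0.2346], [-0.9738, 0.2153, 0.0734, -0.6385], [-0.0003, -0.3242, 0.946, 0.3746], [0.0, 0.0, 0.0, 1.0]] ['mtx', 'extrinsics']
```

View pics/top0.png

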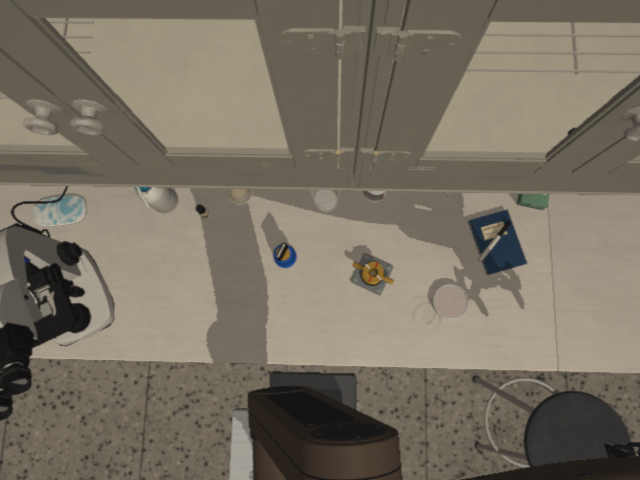

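View pics/scene0.png

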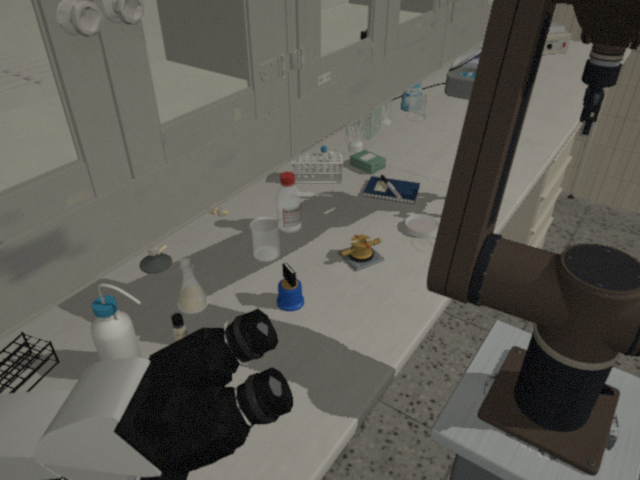

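The top view shows the key in its blue rest at about (285,253) and the barrel at about (373,272). In the scene view they are at (290,290) and (361,252). Next I'll get rough positions by casting rays.

```bash
cat > h.py <<'E'
from cell import robot
import cv2,numpy as np
from scipy.spatial.transform import Rotation as R
def ray(ci,p):
    d=np.linalg.inv(ci["mtx"])@[p[0],p[1],1.]; E=ci["extrinsics"]
    d=E[:3,:3]@(d*[1,-1,-1]); return E[:3,3],d/np.linalg.norm(d)
def onz(ci,p,z):
    o,d=ray(ci,p); return o+d*(z-o[2])/d[2]
def cross(rs):
    A=sum(np.eye(3)-np.outer(d,d) for o,d in rs); b=sum((np.eye(3)-np.outer(d,d))@o for o,d in rs)
    X=np.linalg.solve(A,b); return X,[np.linalg.norm(np.cross(X-o,d)) for o,d in rs]
def blobs(m,amin=20):
    n,l,s,c=cv2.connectedComponentsWithStats(m.astype(np.uint8))
    return [(int(s[i,4]),s[i,:4].tolist(),c[i].round(1).tolist()) for i in range(1,n) if s[i,4]>=amin]
def proj(ci,X):
    E=ci["extrinsics"]; c=E[:3,:3].T@(np.asarray(X)-E[:3,3]); c=c*[1,-1,-1]; u=ci["mtx"]@c; return u[:2]/u[2]
def totool(o,dw): # world shift -> tool axes
    return R.from_rotvec(o["ee_rot"]).inv().apply(dw)
E
python3 - <<'E'
from h import *
t=robot.camera_info("top");s=robot.camera_info("scene")
for n,p,q in(("resttop",(285,256),(290,288)),("barrel",(373,271),(361,249)),):
    print(n,cross([ray(t,p),ray(s,q)]),onz(t,p,.05))
for n,p,z in(("cap",(240,194),.1),("oil",(201,211),.066),("beak",(326,200),.08),("eth",(374,195),.15),("petri",(450,301),.017)): print(n,onz(t,p,z))
o=robot.get_obs();Rm=R.from_rotvec(o["ee_rot"]).as_matrix();print(Rm.round(3))
E=robot.camera_info("wrist")["extrinsics"];print("cam in tool",(Rm.T@(E[:3,3]-o["ee_pos"])).round(4),(Rm.T@E[:3,:3]).round(3).tolist())
E
```

```text
resttop (array([0.53029105, 0.04049456, 0.03751831]), [np.float64(0.0031719041559204603), np.float64(0.0031719041559204945)]) [0.52559881 0.03748148 0.05      ]
barrel (array([ 0.49466222, -0.18394189,  0.02063783]), [np.float64(0.0015804418843722826), np.float64(0.0015804418843722375)]) [ 0.49246578 -0.18098551  0.05      ]
cap [0.66879994 0.14768482 0.1       ]
oil [0.63294775 0.25061668 0.066     ]
beak [ 0.66278486 -0.06198652  0.08      ]
eth [ 0.65714311 -0.17468502  0.15      ]
petri [ 0.42505421 -0.37573081  0.017     ]
[[ 0.974  0.228 -0.   ]
 [ 0.228 -0.974  0.002]
 [ 0.    -0.002 -1.   ]]
cam in tool [0.0829 0.0004 0.029 ] [[-0.0, 0.946, 0.324], [1.0, 0.001, -0.001], [-0.002, 0.324, -0.946]]
```

View pics/wrist0.png

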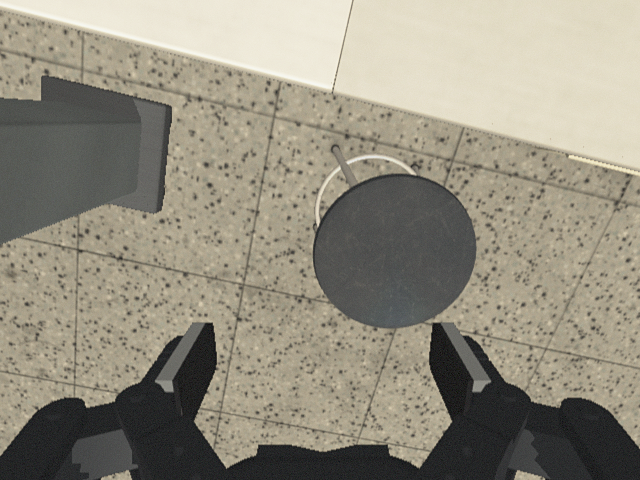

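The wrist picture shows only the floor and a stool. The camera sits 83 mm along tool +x and is tilted back toward the grasp axis. I'll move over the barrel now.

>>> step_arm(moves=[[0, 2.9, -2.6, 0, 0], [0, 2.9, -2.6, 0, 0], [0, 2.9, -2.6, 0, 0], [0, 2.9, -2.6, 0, 0], [0, 2.9, -2.6, 0, 0], [0, 2.9, -2.6, 0, 0], [0, 2.9, -2.6, 0, 0], [0, 2.9, -2.6, 0, 0], [0, 2.9, -2.6, 0, 0], [0, 2.9, -2.6, 0, 0], [0, 2.9, -2.6, 0, 0], [0, 2.9, -2.6, 0, 0], [0, 2.9, -2.6, 0, 0], [0, 2.9, -2.6, 0, 0], [0, 2.9, -2.6, 0, 0], [0, 0, 0, 0, 0], [0, 0, 0, 0, 0]])

```text
time: 1.85
ee_pos: [0.4887, -0.1776, 0.4044]
ee_rot: [-3.12, -0.364, 0.001]
force: [0.2, 0.1, -0.0]
gripper_width: 0.0856
grasp_force: 0.0
```

```bash
cat > snap.py <<'E'
from h import *
import sys,pickle
n=sys.argv[1]
o=robot.get_obs();c=robot.camera_info("wrist");im=robot.snapshot("wrist")
pickle.dump((o,c,im),open(f"{n}.pkl","wb"));cv2.imwrite(f"pics/{n}.png",im[:,:,::-1])
E
python3 snap.py w1
```

```text
(no output)
```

View pics/w1.png

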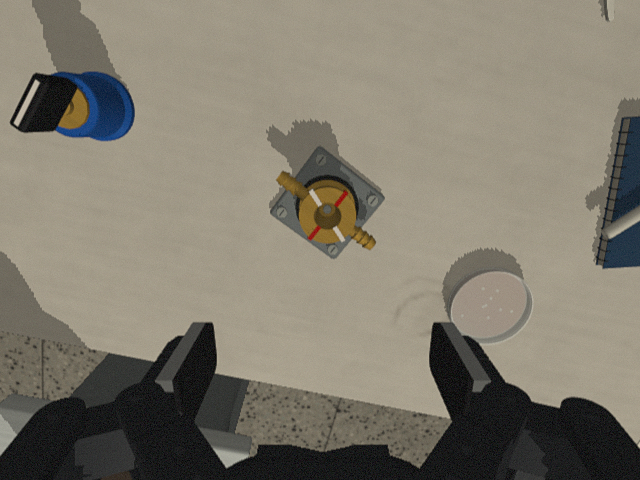

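>>> step_arm(moves=[[0, -0.5, -3, 0, 0], [0, -0.5, -3, 0, 0], [0, -0.5, -3, 0, 0], [0, 0, 0, 0, 0], [0, 0, 0, 0, 0]])

```text
time: 2.4
ee_pos: [0.453, -0.0948, 0.4049]
ee_rot: [3.12, 0.359, 0.001]
force: [1.0, 0.6, 0.3]
gripper_width: 0.0856
grasp_force: 0.0
```

In this wrist view the barrel mouth is at (327,210). The red marks run from (347,195) to (310,236) and the white marks from (313,195) to (340,236). The key's white handle line is at (28,102).

```bash
python3 snap.py w2; cat > bl.py <<'E'
from h import *
import sys,pickle
for n in sys.argv[1:]:
    o,c,im=pickle.load(open(n+".pkl","rb"))
    hsv=cv2.cvtColor(im,cv2.COLOR_RGB2HSV);H,S,V=[hsv[...,i].astype(int) for i in range(3)]
    print(n,o["ee_pos"].round(4))
    print(" red",blobs(((H<5)|(H>174))&(S>170)&(V>90),12))
    print(" blue",blobs((H>100)&(H<125)&(S>180),200))
    print(" white",blobs((S<45)&(V>200),12))
E
python3 bl.py w1 w2
```

```text
w1 [ 0.4887 -0.1776  0.4044]
 red [(59, [335, 191, 13, 16], [340.8, 198.4]), (52, [308, 226, 13, 14], [313.8, 232.7])]
 blue [(2499, [53, 72, 81, 68], [101.7, 108.0])]
 white []
w2 [ 0.453  -0.0948  0.4049]
 red [(60, [437, 173, 14, 15], [443.7, 180.1]), (57, [407, 209, 14, 14], [413.2, 215.6])]
 blue [(1893, [162, 52, 65, 71], [202.2, 92.6])]
 white [(20, [158, 56, 7, 10], [161.3, 60.6])]
```

View pics/w2.png

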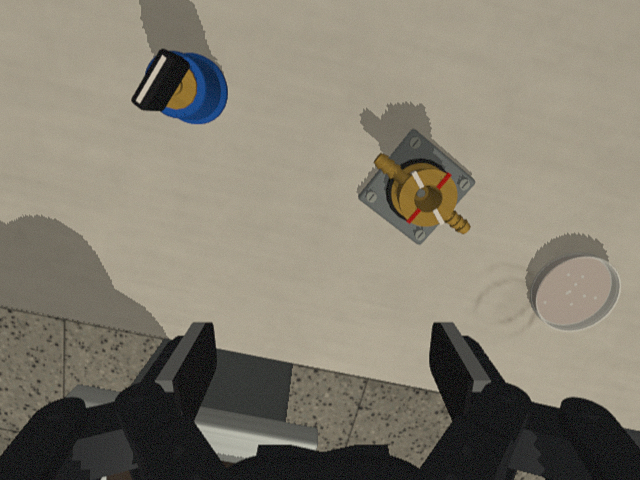

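>>> step_arm(moves=[[0, 2, -3, 0, 0], [0, 2, -3, 0, 0], [0, 2, -3, 0, 0], [0, 2, -3, 0, 0], [0, 0, 0, 0, 0], [0, 0, 0, 0, 0]])

```text
time: 3.05
ee_pos: [0.5046, 0.0403, 0.4045]
ee_rot: [3.12, 0.36, -0.001]
force: [-0.3, -1.1, -1.3]
gripper_width: 0.0856
grasp_force: 0.0
```

In w2 the key's white line runs from (137,98) to (167,58) and the barrel mouth is at (428,198). The third view is nearly over the key. Now I'll triangulate.

```bash
python3 snap.py w3; cat > meas.py <<'E'
from h import *
import sys,pickle
def get(n):
    o,c,im=pickle.load(open(n+".pkl","rb"))
    hsv=cv2.cvtColor(im,cv2.COLOR_RGB2HSV);H,S,V=[hsv[...,i].astype(int) for i in range(3)]
    r={"c":c,"im":im,"o":o}
    rb=sorted(blobs(((H<6)|(H>173))&(S>150)&(V>80),20),reverse=True)[:2]
    if len(rb)==2: r["red"]=sorted([b[2] for b in rb])   # left first
    bm=(H>100)&(H<125)&(S>180)
    b=max(blobs(bm,200)); x,y,w,h=b[1]; r["blue"]=b
    # handle: white line within 60 px of blue, black around
    x0,y0=max(x-60,0),max(y-60,0); roi=np.zeros(S.shape,bool); roi[y0:y+h+60,x0:x+w+60]=1
    blk=cv2.dilate(((V<45)&roi).astype(np.uint8),np.ones((3,3)))
    bb=[q for q in blobs((V<45)&roi,150)]
    wm=((S<60)&(V>150)&roi).astype(np.uint8); n2,l,s,cc=cv2.connectedComponentsWithStats(wm)
    best=None
    for i in range(1,n2):
        m=l==i
        if 25<s[i,4]<1500:
            ring=cv2.dilate(m.astype(np.uint8),np.ones((9,9)))-m
            f=(V[ring>0]<70).mean()
            if best is None or f>best[0]: best=(f,i)
    if best:
        m=(l==best[1]).astype(np.uint8); r["line"]=cv2.minAreaRect(np.argwhere(m)[:,::-1].astype(np.float32)); r["f"]=best[0]
        (cx,cy),_,_=r["line"]; p=np.argwhere(m)[:,::-1].astype(float); cen=p.mean(0);u=np.linalg.svd(p-cen,full_matrices=False)[2][0];t=(p-cen)@u
        r["ends"]=(cen+u*t.min(),cen+u*t.max());r["cen"]=cen+u*(t.min()+t.max())/2
        if r["ends"][0][1]<r["ends"][1][1]: r["ends"]=r["ends"][::-1]  # lower-left first
    return r
if __name__=="__main__":
    D=[get(n) for n in sys.argv[1:]]
    for n,d in zip(sys.argv[1:],D): print(n,"red",d.get("red"),"line",np.round(d["ends"],1).tolist(),round(d["f"],2),d["blue"][1:])
    def tri(f,nm):
        q=[ray(d["c"],f(d)) for d in D if f(d) is not None]; 
        if len(q)>1: X,e=cross(q);print(nm,X.round(4),np.round(e,4));return X
    a=tri(lambda d:d["red"][0] if "red" in d else None,"redA");b=tri(lambda d:d["red"][1] if "red" in d else None,"redB")
    if a is not None: print(" mid",((a+b)/2).round(4),"yaw",np.degrees(np.arctan2(*(b-a)[1::-1])).round(2))
    for d in D:
        if "red" in d:
            p,q=[onz(d["c"],x,.048) for x in d["red"]];print(" red z48 mid",((p+q)/2).round(4),"sep",np.linalg.norm(p-q).round(4),"yaw",np.degrees(np.arctan2(*(q-p)[1::-1])).round(2))
    e0=tri(lambda d:d["ends"][0],"end0");e1=tri(lambda d:d["ends"][1],"end1");print(" mid",((e0+e1)/2).round(4))
    for d in D:
        p,q=[onz(d["c"],x,.094) for x in d["ends"]];print(" key z94 mid",((p+q)/2).round(4),"len",np.linalg.norm(p-q).round(4),"yaw",np.degrees(np.arctan2(*(q-p)[1::-1])).round(2))
E
python3 meas.py w1 w2 w3
```

```text
w1 red [[313.9, 232.5], [340.9, 198.3]] line [[15.4, 124.2], [37.1, 80.6]] 0.74 ([53, 72, 81, 68], [101.7, 108.0])
w2 red [[413.2, 215.6], [443.8, 180.0]] line [[137.3, 101.6], [164.0, 56.2]] 0.83 ([162, 52, 65, 71], [202.2, 92.6])
w3 red [[532.3, 297.6], [563.6, 267.7]] line [[311.9, 214.9], [341.6, 177.7]] 0.81 ([296, 148, 60, 66], [325.7, 173.6])
redA [ 0.4734 -0.1741  0.0507] [0.0001 0.0001 0.0001]
redB [ 0.5091 -0.1901  0.0508] [0.0001 0.0002 0.0003]
 mid [ 0.4912 -0.1821  0.0507] yaw -24.12
 red z48 mid [ 0.4907 -0.1823  0.048 ] sep 0.0395 yaw -24.13
 red z48 mid [ 0.4909 -0.183   0.048 ] sep 0.0398 yaw -24.13
 red z48 mid [ 0.4903 -0.1841  0.048 ] sep 0.0391 yaw -24.27
end0 [0.5161 0.0504 0.0959] [0.0001 0.0001 0.    ]
end1 [0.5487 0.0351 0.096 ] [0.0001 0.     0.0001]
 mid [0.5324 0.0428 0.096 ]
 key z94 mid [0.5322 0.0441 0.094 ] len 0.0362 yaw -24.95
 key z94 mid [0.5324 0.0436 0.094 ] len 0.0363 yaw -25.12
 key z94 mid [0.5319 0.0426 0.094 ] len 0.0361 yaw -25.09
```

View pics/w3.png

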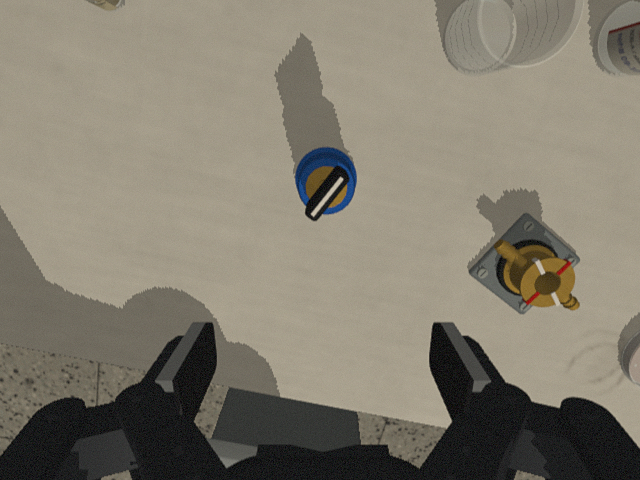

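The triangulation is consistent: red marks midpoint (0.491, -0.183) at yaw -24.1°, key handle midpoint (0.532, 0.043) at yaw -25°, top at about 95 mm. w3 confirms this, with the key at (327,190) and the barrel at (548,283). Next I'll turn the tool to the handle and measure again from there, which will show any camera bias.

>>> step_arm(moves=[[0, 0.5, 0, 0, 7.6], [0, 0.5, 0, 0, 7.6], [0, 0.5, 0, 0, 7.6], [0, 0.5, 0, 0, 7.6], [0, 0.5, 0, 0, 7.7], [0, 0, 0, 0, 0], [0, 0, 0, 0, 0]])

```text
time: 3.8
ee_pos: [0.5284, 0.0388, 0.4046]
ee_rot: [3.068, -0.677, -0.001]
force: [0.1, 0.8, 0.3]
gripper_width: 0.0856
grasp_force: 0.0
```

```bash
python3 snap.py w4; python3 meas.py w3 w4; python3 - <<'E'
from h import *
o=robot.get_obs();Rm=R.from_rotvec(o["ee_rot"]).as_matrix();print(o["ee_pos"],"yaw",np.degrees(np.arctan2(Rm[1,0],Rm[0,0])),Rm[:,2],o["qpos"])
E
```

```text
w3 red [[532.3, 297.6], [563.6, 267.7]] line [[311.9, 214.9], [341.6, 177.7]] 0.81 ([296, 148, 60, 66], [325.7, 173.6])
w4 red [[574.0, 173.5], [583.7, 124.8]] line [[314.0, 252.0], [314.0, 208.0]] 0.76 ([287, 176, 59, 65], [317.1, 201.2])
redA [ 0.4739 -0.1729  0.0526] [0.0002 0.0002]
redB [ 0.5086 -0.1911  0.0492] [0.0001 0.0001]
 mid [ 0.4912 -0.182   0.0509] yaw -27.68
 red z48 mid [ 0.4903 -0.1841  0.048 ] sep 0.0391 yaw -24.27
 red z48 mid [ 0.4901 -0.1837  0.048 ] sep 0.0399 yaw -24.04
end0 [0.5162 0.0504 0.0957] [0.0002 0.0002]
end1 [0.5486 0.0352 0.0968] [0. 0.]
 mid [0.5324 0.0428 0.0962]
 key z94 mid [0.5319 0.0426 0.094 ] len 0.0361 yaw -25.09
 key z94 mid [0.532  0.0431 0.094 ] len 0.0356 yaw -25.33
[0.52837368 0.03905582 0.40466994] yaw -24.889985159861148 [-2.67098139e-04 -7.36652601e-05 -9.99999962e-01] [-1.17816066e-01 -3.55968594e-02  1.93162369e+00 -1.10324798e-04
  1.24582242e+00  1.88742767e+00]
```

>>> step_arm(moves=[[0, 0.16, -0.51, 1, 0.2], [0, 0, 0, 3, 0], [0, 0, 0, 3, 0], [0, 0, 0, 3, 0], [0, 0, 0, 3, 0], [0, 0, 0, 2, 0], [0, 0, 0, 1.3, 0], [0, 0, 0, 0.8, 0], [0, 0, 0, 0, 0], [0, 0, 0, 0, 0], [0, 0, 0, 0, 0]])

```text
time: 4.95
ee_pos: [0.5327, 0.0439, 0.2351]
ee_rot: [-3.066, 0.683, -0.004]
force: [-0.7, 0.2, -0.2]
gripper_width: 0.0854
grasp_force: 0.0
```

>>> step_arm(moves=[[0.4, 0, 0, 0, 0], [0.6, 0, 0, 0, 0], [0.8, 0, 0, 0, 0], [1, 0, 0, 0, 0], [1, 0, 0, 0, 0], [1, 0, 0, 0, 0], [1, 0, 0, 0, 0], [1, 0, 0, 0, 0], [1, 0, 0, 0, 0], [1, 0, 0, 0, 0]], newtons=30)

```text
time: 5.95
ee_pos: [0.5322, 0.044, 0.2338]
ee_rot: [-3.066, 0.684, -0.0]
force: [-0.7, -0.1, 0.7]
gripper_width: 0.0115
grasp_force: 32.5
```

>>> step_arm(moves=[[1, 0, 0, 0, 0], [1, 0, 0, 0, 0], [1, 0, 0, 0, 0], [1, 0, 0, 0, 0], [1, 0, 0, -0.5, 0], [1, 0, 0, -1, 0], [1, 0, 0, -2, 0], [1, 0, 0, -2, 0], [1, 0, 0, -2, 0], [1, 0, 0, -2, 0], [1, 0, 0, -2, 0], [1, 0, 0, 0, 0], [1, 0, 0, 0, 0]], newtons=90)

```text
time: 7.25
ee_pos: [0.5319, 0.044, 0.3489]
ee_rot: [-3.066, 0.684, -0.001]
force: [0.2, 0.4, -1.2]
gripper_width: 0.0108
grasp_force: 87.6
```

```bash
python3 snap.py w5; python3 - <<'E'
from h import *
o=robot.get_obs();Rm=R.from_rotvec(o["ee_rot"]).as_matrix();print(o["ee_pos"],"yaw",np.degrees(np.arctan2(Rm[1,0],Rm[0,0])),o["force"],o["qpos"])
c=robot.camera_info("wrist");print(proj(c,o["ee_pos"]+Rm[:,2]*.139),proj(c,o["ee_pos"]+Rm[:,2]*.223))
E
```

```text
[0.53165816 0.04400238 0.34781687] yaw -25.133052983970497 [ 0.63569114 -0.30344283 -1.39677773] [-1.07705033e-01  2.97562075e-02  1.97495938e+00 -1.42198660e-05
  1.13839779e+00  1.90175142e+00]
[320.09137708 372.18068458] [320.7884452  276.67853498]
```

View pics/w5.png

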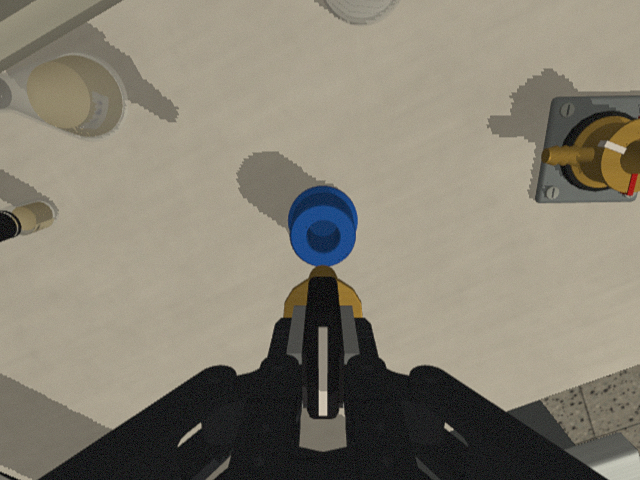

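The key is gripped upright. Its white line runs from (322,327) to (322,415), the tip shows at (322,270), and the empty rest is at (323,230). I'll compute where the key's axis lies in the tool frame.

```bash
python3 - <<'E'
from h import *
import pickle
o,c,im=pickle.load(open("w5.pkl","rb"))
hsv=cv2.cvtColor(im,cv2.COLOR_RGB2HSV);H,S,V=[hsv[...,i].astype(int) for i in range(3)]
roi=np.zeros(S.shape,bool);roi[310:425,312:333]=1
print(blobs((V>90)&(S<80)&roi,15))
Rt=R.from_rotvec(o["ee_rot"])
def tl(p,z):
    q,d=ray(c,p); q=Rt.inv().apply(q-o["ee_pos"]);d=Rt.inv().apply(d); return (q+d*(z-q[2])/d[2])*1000
for p in((322.5,326.5),(322.5,416)): print(tl(p,.1398).round(2))
g=(H>12)&(H<28)&(S>120)
b=[x for x in blobs(g,40) if 250<x[2][0]<390 and x[2][1]>250];print(b)
for p in((285,303),(362,303)): print(tl(p,.1798).round(2))
col=im[255:290,320:325].mean(1).astype(int);print(col[::2].tolist())
E
```

```text
[(776, [318, 327, 10, 89], [322.7, 371.0]), (126, [312, 419, 21, 6], [322.0, 421.5])]
[ 17.62   0.84 139.8 ]
[-19.78   0.83 139.8 ]
[(1266, [284, 266, 78, 53], [322.9, 293.3])]
[  5.84 -15.82 179.8 ]
[  5.8  18.5 179.8]
[[31, 75, 138], [28, 73, 137], [28, 74, 137], [32, 75, 138], [28, 75, 141], [66, 62, 71], [73, 56, 22], [76, 61, 29], [73, 58, 23], [75, 60, 26], [79, 62, 34], [21, 22, 17], [22, 23, 20], [15, 13, 14], [19, 19, 21], [16, 18, 22], [20, 17, 17], [18, 16, 19]]
```

>>> step_arm(moves=[[1, 0, 0, -0.6, -7.1], [1, 0, 0, -0.6, -7.1], [1, 0, 0, -0.6, -7.1], [1, 0, 0, -0.6, -7.1], [1, 0, 0, -0.6, -7.1], [1, 0, 0, -0.6, -7.1], [1, 0, 0, -0.6, -7.1], [1, 0, 0, -0.6, -7.1], [1, 0, 0, -0.6, -7.1], [1, 0, 0, 0, -7.1], [1, -1.92, 1.28, 0, 0], [1, -1.92, 1.28, 0, 0], [1, -1.92, 1.28, 0, 0], [1, -1.92, 1.28, 0, 0], [1, -1.92, 1.28, 0, 0], [1, -1.92, 1.28, 0, 0], [1, -1.92, 1.28, 0, 0], [1, -1.92, 1.28, 0, 0], [1, -1.92, 1.28, 0, 0], [1, -1.92, 1.28, 0, 0]])

```text
time: 9.3
ee_pos: [0.4897, -0.1837, 0.4006]
ee_rot: [-2.891, -1.223, 0.003]
force: [0.6, 1.0, -0.4]
gripper_width: 0.0107
grasp_force: 87.6
```

>>> step_arm(moves=[[1, 0, 0, 0, 0], [1, 0, 0, 0, 0]])

```text
time: 9.5
ee_pos: [0.49, -0.183, 0.4011]
ee_rot: [-2.891, -1.221, 0.002]
force: [0.3, 0.7, -0.9]
gripper_width: 0.0107
grasp_force: 87.7
```

```bash
python3 snap.py w6; cat > al.py <<'E'
from h import *
import pickle,sys
def tl(n,p,zw):
    o,c,im=pickle.load(open(n+".pkl","rb")); X=onz(c,p,zw); return R.from_rotvec(o["ee_rot"]).inv().apply(X-o["ee_pos"])*1000
print("key in tool (w4)",tl("w4",(314.0,230.0),.096).round(2))
n=sys.argv[1]
o,c,im=pickle.load(open(n+".pkl","rb"));Rm=R.from_rotvec(o["ee_rot"]).as_matrix()
print(o["ee_pos"],"yaw",np.degrees(np.arctan2(Rm[1,0],Rm[0,0])),o["force"])
hsv=cv2.cvtColor(im,cv2.COLOR_RGB2HSV);H,S,V=[hsv[...,i].astype(int) for i in range(3)]
def show(nm,m):
    b=sorted(blobs(m,15),reverse=True)[:4];print(nm,b)
    P=[tl(n,x[2],.0505) for x in b[:2]]
    if len(P)==2: print("  tool",np.round(P,2).tolist(),"mid",(P[0]+P[1])[:2]/2)
show("red",((H<6)|(H>173))&(S>150)&(V>80))
u=[proj(c,[.491,-.183,.05])];x,y=map(int,u[0]);roi=np.zeros(S.shape,bool);roi[y-35:y+35,x-35:x+35]=1
show("white",(S<50)&(V>150)&roi)
E
python3 al.py w6
```

```text
key in tool (w4) [  2.37  -5.49 308.62]
[ 0.49001689 -0.18303222  0.40113144] yaw 45.798126980941525 [ 0.28411591  0.65179044 -0.94500525]
red [(812, [589, 0, 51, 23], [617.3, 9.0]), (65, [336, 204, 18, 10], [345.2, 208.7]), (56, [295, 220, 16, 9], [302.3, 223.9])]
  tool [[159.37, 218.68, 349.92], [8.37, 20.12, 350.57]] mid [ 83.86968522 119.39982976]
white [(185, [344, 236, 15, 16], [351.9, 244.7]), (91, [289, 232, 8, 20], [291.4, 244.5]), (71, [322, 186, 4, 18], [323.5, 194.4]), (68, [322, 230, 4, 17], [323.5, 238.0])]
  tool [[-24.74, 26.79, 350.55], [-24.56, -27.71, 350.72]] mid [-24.65030175  -0.46385843]
```

View pics/w6.png

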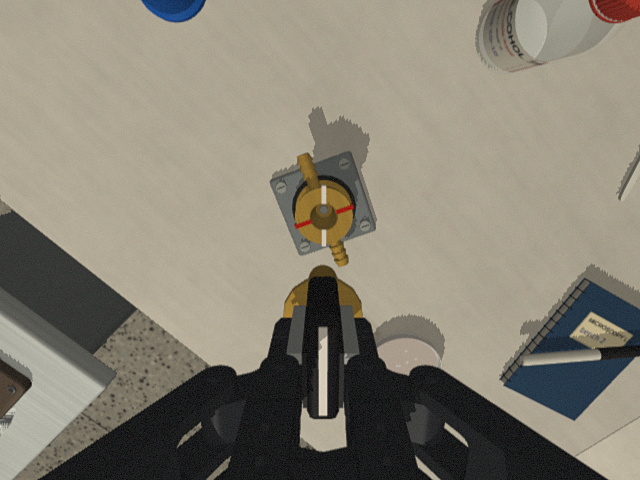

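The white marks at (323.5,194) and (323.5,238) stand vertical in the picture, in line with the handle. The red marks are at (345,209) and (302,224). I'll work out the remaining shift.

```bash
python3 - <<'E'
from h import *
import pickle
o,c,im=pickle.load(open("w6.pkl","rb"))
Rt=R.from_rotvec(o["ee_rot"])
for z in(.048,.0505):
    P=[Rt.inv().apply(onz(c,p,z)-o["ee_pos"])*1000 for p in((345.2,208.7),(302.3,223.9),(323.5,194.4),(323.5,238.))]
    print(z,((P[0]+P[1])/2).round(2),((P[2]+P[3])/2).round(2),np.degrees(np.arctan2(*(P[2]-P[3])[1::-1])),np.degrees(np.arctan2(*(P[0]-P[1])[1::-1])))
E
```

```text
0.048 [  0.87   1.29 353.13] [  0.63   1.2  353.13] -0.027221201208580115 69.97681393139148
0.0505 [  1.51   1.28 350.63] [  1.26   1.19 350.63] -0.027221201208502736 69.97681393139142
```

>>> step_arm(moves=[[1, 0.04, 0.03, 1, 0], [1, 0, 0, 2.5, 0], [1, 0, 0, 3, 0], [1, 0, 0, 2.5, 0], [1, 0, 0, 1.5, 0], [1, 0, 0, 1, 0], [1, 0, 0, 1, 0], [1, 0, 0, 1, 0], [1, 0, 0, 0.7, 0], [1, 0, 0, 0.3, 0], [1, 0, 0, 0, 0], [1, 0, 0, 0, 0]])

```text
time: 10.75
ee_pos: [0.491, -0.1831, 0.2582]
ee_rot: [2.893, 1.224, 0.001]
force: [-0.1, 0.5, -1.0]
gripper_width: 0.0109
grasp_force: 87.7
```

>>> step_arm(moves=[[1, 0, 0, 0.2, 0], [1, 0, 0, 0.2, 0], [1, 0, 0, 0.2, 0], [1, 0, 0, 0.2, 0], [1, 0, 0, 0.1, 0], [1, 0, 0, 0, 0], [1, 0, 0, 0, 0]])

```text
time: 11.45
ee_pos: [0.4908, -0.1826, 0.2486]
ee_rot: [-2.893, -1.223, -0.001]
force: [0.8, 2.7, -0.3]
gripper_width: 0.0112
grasp_force: 87.7
```

>>> step_arm(moves=[[1, 0, 0, 0.1, 0], [1, 0, 0, 0.1, 0], [1, 0, 0, 0, 0]])

```text
time: 11.75
ee_pos: [0.4908, -0.1826, 0.2467]
ee_rot: [-2.893, -1.223, -0.001]
force: [1.6, 5.2, 1.1]
gripper_width: 0.0111
grasp_force: 88.0
```

>>> step_arm(moves=[[1, 0.045, -0.022, 0, 0], [1, 0, 0, 0, 0], [1, 0, 0, 0, 0]])

```text
time: 12.05
ee_pos: [0.4909, -0.1824, 0.2467]
ee_rot: [-2.893, -1.224, -0.0]
force: [0.5, 4.1, 1.6]
gripper_width: 0.0109
grasp_force: 88.0
```

>>> step_arm(moves=[[1, 0, 0, 0.1, 0], [1, 0, 0, 0.1, 0], [1, 0, 0, 0, 0], [1, 0, 0, 0, 0]])

```text
time: 12.45
ee_pos: [0.491, -0.1823, 0.245]
ee_rot: [-2.893, -1.224, -0.0]
force: [-0.2, 4.6, 3.5]
gripper_width: 0.0108
grasp_force: 88.4
```

>>> step_arm(moves=[[1, 0.055, -0.055, 0, 0], [1, 0, 0, 0, 0], [1, 0, 0, 0, 0]])

```text
time: 12.75
ee_pos: [0.491, -0.1819, 0.245]
ee_rot: [2.892, 1.224, -0.0]
force: [-0.9, 3.6, 3.8]
gripper_width: 0.0107
grasp_force: 88.3
```

>>> step_arm(moves=[[1, 0, 0, 0.1, 0], [1, 0, 0, 0, 0], [1, 0, 0, 0, 0]])

```text
time: 13.05
ee_pos: [0.491, -0.1818, 0.2439]
ee_rot: [2.893, 1.224, 0.0]
force: [0.3, 2.3, 3.2]
gripper_width: 0.0111
grasp_force: 88.5
```

>>> step_arm(moves=[[1, 0.03, -0.03, 0.1, 0], [1, 0, 0, 0, 0], [1, 0, 0, 0, 0]])

```text
time: 13.35
ee_pos: [0.4911, -0.1815, 0.2432]
ee_rot: [2.892, 1.224, -0.0]
force: [-0.7, 2.8, 5.2]
gripper_width: 0.0107
grasp_force: 88.8
```

>>> step_arm(moves=[[1, 0, 0, 0.1, 0], [1, 0, 0, 0, 0], [1, 0, 0, 0, 0]])

```text
time: 13.65
ee_pos: [0.4911, -0.1816, 0.2426]
ee_rot: [2.892, 1.224, -0.001]
force: [-0.9, 2.0, 7.7]
gripper_width: 0.0109
grasp_force: 89.0
```

>>> step_arm(moves=[[1, 0.01, -0.01, 0.1, 0], [1, 0, 0, 0, 0], [1, 0, 0, 0, 0]])

```text
time: 13.95
ee_pos: [0.4912, -0.1815, 0.2421]
ee_rot: [2.892, 1.225, -0.001]
force: [-2.9, 3.9, 9.6]
gripper_width: 0.011
grasp_force: 89.4
```

>>> step_arm(moves=[[1, 0, 0, 0.1, 0], [1, 0, 0, 0, 0], [1, 0, 0, 0, 0]])

```text
time: 14.25
ee_pos: [0.4913, -0.1816, 0.2416]
ee_rot: [2.892, 1.225, -0.001]
force: [-4.0, 3.4, 12.7]
gripper_width: 0.0106
grasp_force: 89.8
```

>>> step_arm(moves=[[1, 0, -0.04, 0.03, 0], [1, 0, 0, 0, 0], [1, 0, 0, 0, 0]])

```text
time: 14.55
ee_pos: [0.4912, -0.1814, 0.2415]
ee_rot: [2.891, 1.225, -0.001]
force: [-3.2, 3.5, 13.6]
gripper_width: 0.0109
grasp_force: 89.8
```

>>> step_arm(moves=[[1, 0, 0, 0.015, 3], [1, 0, 0, 0.015, 3], [1, 0, 0, 0.015, 3]])

```text
time: 14.85
ee_pos: [0.4911, -0.1813, 0.241]
ee_rot: [2.979, 0.992, -0.001]
force: [-3.1, 3.7, 13.6]
gripper_width: 0.011
grasp_force: 89.8
```

```bash
cat > st.py <<'E'
from h import *
o=robot.get_obs();Rm=R.from_rotvec(o["ee_rot"]).as_matrix()
print("t",round(float(o["time"]),2),o["ee_pos"].round(4),"yaw",np.degrees(np.arctan2(Rm[1,0],Rm[0,0])).round(2),"F",o["force"].round(1),"Ftool",(Rm.T@o["force"]).round(1),"T",o["ft_torque"].round(2),"tilt",Rm[:2,2].round(4))
E
python3 st.py
```

```text
t 14.85 [ 0.4911 -0.1813  0.241 ] yaw 36.82 F [-3.1  3.7 13.6] Ftool [ -0.3  -4.8 -13.6] T [0.72 0.73 0.11] tilt [ 0.     -0.0016]
```

>>> step_arm(moves=[[1, 0, -0.01, 0.016, 3], [1, 0, -0.01, 0.016, 3], [1, 0, -0.01, 0.016, 3], [1, 0, 0, 0.016, 3]])

```text
time: 15.25
ee_pos: [0.491, -0.1811, 0.2404]
ee_rot: [3.066, 0.675, -0.0]
force: [-3.3, 3.0, 12.7]
gripper_width: 0.0107
grasp_force: 89.9
```

```bash
python3 st.py
```

```text
t 15.25 [ 0.491  -0.1811  0.2404] yaw 24.84 F [-3.3  3.  12.7] Ftool [ -1.8  -4.1 -12.7] T [0.65 0.7  0.08] tilt [ 0.0002 -0.0019]
```

>>> step_arm(moves=[[1, -0.01, -0.01, 0.03, 3], [1, -0.01, -0.01, 0.025, 3], [1, 0, -0.01, 0.02, 3], [1, 0, 0, 0.02, 3]])

```text
time: 15.65
ee_pos: [0.4909, -0.181, 0.2398]
ee_rot: [3.12, 0.351, 0.001]
force: [-3.8, 3.3, 13.5]
gripper_width: 0.0107
grasp_force: 90.1
```

```bash
python3 st.py
```

```text
t 15.65 [ 0.4909 -0.181   0.2398] yaw 12.84 F [-3.8  3.3 13.5] Ftool [ -3.   -4.  -13.5] T [0.74 0.72 0.2 ] tilt [ 0.0006 -0.002 ]
```

>>> step_arm(moves=[[1, -0.015, -0.01, 0.025, 3], [1, -0.015, -0.01, 0.025, 3], [1, -0.01, -0.01, 0.02, 3], [1, 0, 0, 0.02, 3]])

```text
time: 16.05
ee_pos: [0.4907, -0.1808, 0.2393]
ee_rot: [3.139, 0.023, 0.002]
force: [-4.6, 4.9, 16.1]
gripper_width: 0.0109
grasp_force: 90.3
```

```bash
python3 st.py
```

```text
t 16.05 [ 0.4907 -0.1808  0.2393] yaw 0.85 F [-4.6  4.9 16.1] Ftool [ -4.5  -4.9 -16.2] T [0.84 0.73 0.22] tilt [ 0.0014 -0.0022]
```

>>> step_arm(moves=[[1, -0.01, -0.01, -0.02, 3], [1, -0.01, -0.01, 0, 3], [1, -0.01, 0, 0, 3]])

```text
time: 16.35
ee_pos: [0.4905, -0.1806, 0.2394]
ee_rot: [3.131, -0.223, 0.004]
force: [-2.9, 3.4, 15.0]
gripper_width: 0.011
grasp_force: 90.0
```

```bash
python3 st.py
```

```text
t 16.35 [ 0.4905 -0.1806  0.2394] yaw -8.16 F [-2.9  3.4 15. ] Ftool [ -3.3  -2.9 -15. ] T [0.75 0.48 0.18] tilt [ 0.0023 -0.0026]
```

>>> step_arm(moves=[[1, -0.01, 0, 0, 3], [1, 0, 0, 0.01, 3], [1, 0, 0, 0.01, 3]])

```text
time: 16.65
ee_pos: [0.4904, -0.1805, 0.2392]
ee_rot: [3.104, -0.469, 0.004]
force: [-1.8, 3.4, 14.4]
gripper_width: 0.0107
grasp_force: 90.0
```

```bash
python3 st.py
```

```text
t 16.65 [ 0.4904 -0.1805  0.2392] yaw -17.16 F [-1.8  3.4 14.4] Ftool [ -2.7  -2.7 -14.4] T [0.82 0.51 0.21] tilt [ 0.0025 -0.0024]
```

>>> step_arm(moves=[[1, 0, 0, 0.01, 3], [1, 0, 0, 0.01, 2.5], [1, 0, 0, 0.01, 1.5], [1, 0, 0, 0, 0], [1, 0, 0, 0, 0]])

```text
time: 17.15
ee_pos: [0.4904, -0.1805, 0.239]
ee_rot: [3.071, -0.656, 0.005]
force: [-2.1, 3.9, 15.2]
gripper_width: 0.0109
grasp_force: 90.1
```

```bash
python3 st.py; python3 snap.py w7; python3 - <<'E'
import cv2
im=cv2.imread("pics/w7.png");cv2.imwrite("pics/w7c.png",cv2.resize(im[230:430,230:420],None,fx=3,fy=3,interpolation=cv2.INTER_CUBIC)[:600])
E
```

```text
t 17.15 [ 0.4904 -0.1805  0.239 ] yaw -24.11 F [-2.1  3.9 15.2] Ftool [ -3.4  -2.7 -15.2] T [0.88 0.51 0.  ] tilt [ 0.0026 -0.0019]
```

View pics/w7c.png

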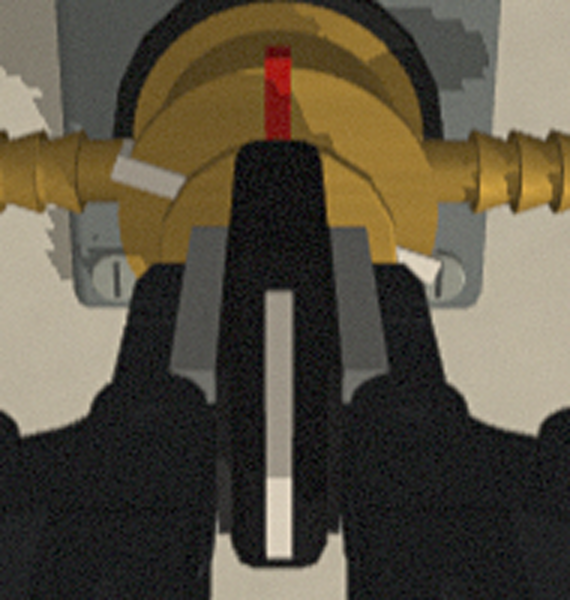

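The handle is over the red mark: the white line at x≈279 in the crop lines up with the red mark at x≈278. I'll ease the pressure to a few newtons while still gripping.

>>> step_arm(moves=[[1, 0, 0, -0.1, 0], [1, 0, 0, -0.1, 0], [1, 0, 0, 0, 0]])

```text
time: 17.5
ee_pos: [0.4902, -0.1804, 0.2398]
ee_rot: [3.071, -0.656, 0.006]
force: [0.7, 3.1, 7.2]
gripper_width: 0.0111
grasp_force: 89.2
```

```bash
python3 st.py
```

```text
t 17.5 [ 0.4902 -0.1804  0.2398] yaw -24.11 F [0.7 3.1 7.2] Ftool [-0.6 -3.1 -7.2] T [0.6  0.02 0.07] tilt [ 0.0034 -0.0023]
```

>>> step_arm(moves=[[1, 0, 0, -0.1, 0], [1, 0, 0, -0.05, 0], [1, 0, 0, 0, 0], [0.8, 0, 0, 0, 0], [0.6, 0, 0, 0, 0], [0.3, 0, 0, 0, 0], [0, 0, 0, 0, 0], [0, 0, 0, 0, 0], [0, 0, 0, 0, 0], [0, 0, 0, 0, 0], [0, 0, 0, 0, 0]])

```text
time: 18.6
ee_pos: [0.4893, -0.1799, 0.2397]
ee_rot: [3.072, -0.657, 0.0]
force: [0.0, -0.0, 0.3]
gripper_width: 0.0852
grasp_force: 0.0
```

>>> step_arm(moves=[[0, 0, 0, 0, 0], [0, 0, 0, -1, 0], [0, 0, 0, -2, 0], [0, 0, 0, -3, 0], [0, 0, 0, -3, 0], [0, 0, 0, -3, 0], [0, 0, 0, -3, 0], [0, 0, 0, 0, 0], [0, 0, 0, 0, 0]])

```text
time: 19.5
ee_pos: [0.4893, -0.1798, 0.391]
ee_rot: [3.071, -0.656, 0.004]
force: [0.3, 0.2, -0.1]
gripper_width: 0.0855
grasp_force: 0.0
```

```bash
python3 st.py; python3 snap.py w8; python3 - <<'E'
from h import *
import pickle
o,c,im=pickle.load(open("w8.pkl","rb"))
print("predicted top centre px, tip 14 / 20 mm high:",proj(c,[.491,-.182,.1]),proj(c,[.491,-.182,.106]))
E
```

```text
t 19.5 [ 0.4893 -0.1798  0.391 ] yaw -24.13 F [ 0.3  0.2 -0.1] Ftool [ 0.2 -0.3  0.1] T [ 0.02 -0.03  0.01] tilt [ 0.0021 -0.0013]
predicted top centre px, tip 14 / 20 mm high: [322.65211703 237.62194817] [322.67014301 240.10413044]
```

View pics/w8.png

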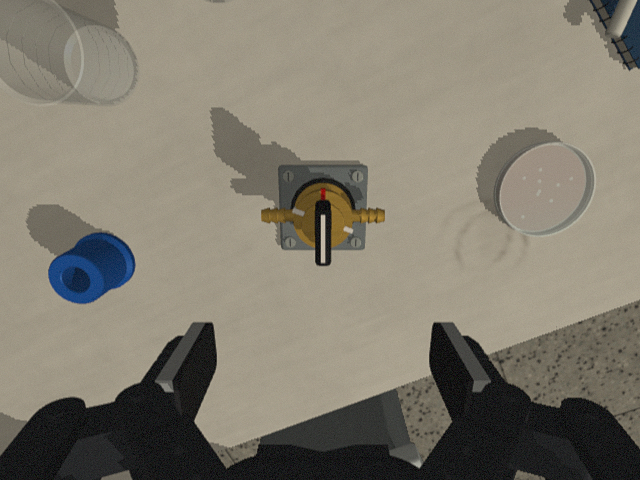

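The key stands in the barrel with its line at (323,216)–(323,264), over the red mark at (323,195). The other things have not been moved. I'll check its height with a second view.

>>> step_arm(moves=[[0, 0, 3, 0, 0], [0, 0, 3, 0, 0], [0, 0, 3, 0, 0], [0, 0, 0, 0, 0], [0, 0, 0, 0, 0], [0, 0, 0, 0, 0]])

```text
time: 20.15
ee_pos: [0.4526, -0.2614, 0.3886]
ee_rot: [-3.071, 0.656, 0.003]
force: [0.3, 0.3, -0.7]
gripper_width: 0.0856
grasp_force: 0.0
```

```bash
python3 snap.py w9; python3 - <<'E'
from h import *
import pickle
E=[]
for n in("w8","w9"):
    o,c,im=pickle.load(open(n+".pkl","rb"));hsv=cv2.cvtColor(im,cv2.COLOR_RGB2HSV);S,V=hsv[...,1],hsv[...,2]
    x,y=map(int,proj(c,[.491,-.182,.1]));roi=np.zeros(S.shape,bool);roi[y-40:y+40,x-22:x+22]=1
    b=[q for q in blobs((S<70)&(V>140)&roi,25) if q[1][3]>35];print(n,b)
    _,(bx,by,w,h),(cx,cy)=b[0];E.append((ray(c,(cx,by)),ray(c,(cx,by+h-1))))
t,e=cross([E[0][0],E[1][0]]);u,f=cross([E[0][1],E[1][1]]);print(t.round(4),u.round(4),e[0].round(4),f[0].round(4),"mid",((t+u)/2).round(4),"yaw",np.degrees(np.arctan2(*(t-u)[1::-1])).round(1))
E
```

```text
w8 [(192, [321, 215, 4, 48], [322.5, 238.5])]
w9 [(194, [194, 214, 9, 48], [198.0, 237.4]), (1118, [177, 221, 44, 55], [192.4, 257.5])]
[ 0.5057 -0.1885  0.0969] [ 0.4765 -0.1754  0.1078] 0.0001 0.0001 mid [ 0.4911 -0.1819  0.1023] yaw -24.2
```

The key's top reads 102 mm, as expected for a seated key, and its yaw is -24.2°, against -24.1° for the red marks. I'm handing it in.

```bash
python3 -c "
from cell import robot
print(robot.close_job())"
```

```text
the job is handed in; nothing more can be done
None
```

The key is wedged in the barrel with its handle over the red marks. I turned it at about 13–16 N, it stayed down after release, and the job is handed in at about 20 s.

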